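# Fit the selector lever on the gearbox shaft

## Robot

A 7-joint arm with a two-finger parallel gripper is mounted at the origin on a cart in front of the work surface, level with it; the furniture and walls round the work are solid. World frame = base frame: x ahead of the robot, y to its left, z up, the work surface at z = 0. Lengths are in m, angles in rad, forces in N, time in s.
With the tool pointing down it reaches from about 0.425 to 0.925 m from the base axis. Payload 6.8 kg.
Tool frame: the origin (TCP) lies midway between the tips of the shut fingers; the grasp point (between the pads) lies 19 mm behind it; z points along the fingers, y is the line along which they close (so a half turn about z gives the same grasp; the last joint's range is limited). The gripper opens to 88 mm and grips with 3 to 60 N. Pads are 20 mm wide; open, the fingers measure 115 mm over their backs; the gripper's body (75 mm by 178 mm) begins 61 mm behind the grasp point.
Start: joints at [1.143, 0.477, 0.022, 1.555, -0.011, 1.109, -0.083], TCP at [0.212, -0.641, 0.223] pointing down, gripper open.
Joint ranges: [-2.96, 2.96], [-0.34, 2.1], [-1.41, 1.46], [0.24, 2.44], [-1.37, 4.51], [0.17, 1.92], [-2.96, 2.96]. Speed limits (rad/s): [2.39, 2.39, 3.14, 3.14, 3.14, 3.14, 3.14].

## Interface

Orientations are given as a unit quaternion [x, y, z, w].
In Python, from plant import env, camera, camera_model gives the robot as it stands. The module is installed in compiled form; this text tells all that it offers.
- The arm moves only by the tool move_arm, never from a script. Its argument "deltas" is a list of rows, each a list of 3 entries, a list of its own where there are three numbers: the shift along the tool's x, y, z in m, then the turn, a rotation vector about the tool's x, y, z in rad, then the finger opening in m, from 0 to 0.0878. In form: [[[x, y, z], [rx, ry, rz], hand], ...]. A call has exactly 5 rows; each row shifts and turns the commanded pose from where the row before left it, along the tool's axes as they then stand; what a row does not reach is not made up. A row lasts 1/8 s, in which the tool goes at most 62.5 mm and 10.7 degrees, less where a joint would pass 70% of its speed; a pose out of reach is approached as far as the arm can. A call with a gripper value outside its range is refused whole. The fingers move at their own pace and stop on an object; the grip force is fixed at half the most. Time passes only in rows, so rows that do not move let the fingers close, or fill a call up. It gives the time, the measured TCP pose, the force, the opening and the grip force at its end, in the units of the state.
- env.read_state(): the state, without advancing time (a new reading comes with each control period).
- camera(name): name is "side" or "top" or "wrist"; returns (picture, depth): 384x512x3 uint8, red, green, blue; 384x512 float32, m along the optical axis (not along the pixel's ray), 0 where there is no reading.
- camera_model(name): a dict with "mtx" (3x3 intrinsics, pixels), "T" (4x4, takes a point from camera to world coordinates); the wrist camera has in their place "T_tool_cam" (4x4, takes a point from camera to tool coordinates, whose origin is the TCP and whose axes are the flange's). Camera axes: x right, y up, looking along -z (the intrinsics and any distortion apply to the point x, -y, -z); pixel columns grow to the right and rows downward; lengths in m; the calibration is good to about 2 mm. A picture is of the moment at which its call begins: read the wrist's pose just before it. camera_model takes no time and is no camera call.
- env.hand_in(): hands the job in; it is judged then, once.
The state is a dict: "time_s": time; "joint_pos": joint angles; "dq": joint speeds; "effort": joint torques, N m; "tcp_pos": TCP position; "eef_rot": TCP orientation; "contact_force": force on the tool from outside, world axes, zero at the start; "moment": the same for the moment, N m; "finger_gap": opening from 0.0 (shut) to 1.0 (fully open); "grasp_force": force on a finger pad.
Only numpy, scipy, OpenCV 4.12 (cv2) and the standard library are available. Lean on these libraries where they do the work, as an engineer would, in place of code of your own. Each camera call takes 0.05 s, during which the arm holds its last target. There are 200 camera calls.

## Task

Pick up the red selector lever and fit it on the splined shaft that stands up from the small gearbox: turn the lever until its cross-shaped bore matches the shaft's splines (any of the four ways round will do), then slide it down fully home on the shaft's collar and let go. Work gently: never ram or lean hard on the shaft, and leave the tape measure, the roll of tape and the tin of screws where they are.

Things in the scene. Friction and masses are not known exactly. Their poses are not given: they have to be found in the camera images.
- lever_centre (a point): Centre of the lever's dark steel boss: 46 x 46 mm, rounded corners, 30 mm tall; on the bore's axis, 15 mm above the underside, z up along the bore. Grasp across the two flat sides 46 mm apart along the lever's y, astride the red arm. Through bore: a cross of two slots, 8.3 mm wide and 34 mm long, along the lever's x and y.
- lever: Selector lever, loose, 0.15 to 0.29 kg, lying flat on the bench. Origin on the bore's axis at the boss's underside; the red arm runs along its +x.
- lever_eye (a point): The drilled eye at the end of the red arm, 113 mm from the bore; the arm is 22 mm wide, 11 mm thick (7 to 18 mm above the boss's underside) and ends 128 mm from the bore.
- shaft_seat (a point): Centre of the top of the shaft's collar (38 mm diameter) when the shaft is at rest: the fitted boss's underside rests here. On the upright shaft axis, 88 mm above the bench. z up; x and y are the gearbox's and say nothing of how the splines stand. Forces over 45 N between lever and gearbox or shaft are damage.
- spline_top (a point): Top of the four splines at rest, on the axis, 22 mm above the collar. In plan a cross, 32 mm across, splines 7 mm thick, at a random unmeasured angle (same again every quarter turn). They enter the bore when the lever matches within about 2 degrees. The shaft turns only against 0.18 N m; light pressure does not turn it.
- pilot_tip (a point): Tip of the round pilot on the splines, on the axis, 40 mm above the collar: 11 mm diameter up to 33 mm, then a cone to 2.4 mm at the tip. It enters and centres the bore before the splines meet it.
- gearbox: Gearbox, bolted down, origin under its foot (130 x 104 mm); body 56 mm tall, bushing to 70 mm. Its shaft is sprung: pressed, it sinks up to 12 mm with 5 N at first, 12 N at the bottom, then is solid; it comes up again by itself. Unmatched splines thus push the lever back; the push vanishes as the splines spring up into the bore.
- tape_measure: Yellow tape measure, 36 x 98 x 64 mm, bystander; origin at the centre of its underside.
- tape_roll: Roll of black electrical tape, 60 mm diameter, 18 mm tall, bystander; origin at the centre of its underside.
- screw_tin: Open tin of screws, 74 mm diameter, 52 mm tall, bystander; origin at the centre of its underside.
Mind the look-alikes: they are no part of the job. Leave any blue or yellow look-alike of the lever alone.

How it is judged:
By the outcome, as a careful person would: the job done as asked, in the order asked, and still so for the second after the job is handed in, with the robot touching nothing.
It also fails if it takes over 67 s, if anything falls off the work surface, if the arm or the gripper's body presses on something with over 40 N, if the wrist force passes 120 N, or if a joint passes its speed limit or range.

## Working session

There is one attempt and no reset: what is moved stays moved. The work goes in short steps, Python scripts to look and compute and a tool call to move; the robot and the scene stay as the last step left them, time stands still between calls to the robot, and variables do not carry over. Pictures are saved under pics/ and viewed, at most 10 in all, crops included, and the job is handed in when it is done.

Besides the shell and the picture viewer there is one more tool, called after ">>>" by a JSON object that holds its "op" and its "data", one argument or row to a line. move_arm: Moves the arm, as the interface text tells. Its arguments: {"type":"object","properties":{"deltas":{"type":"array","items":{"type":"array"}}},"required":["deltas"]}

```bash
mkdir -p pics; cat > h.py <<'E'
import numpy as np, cv2
from plant import env, camera, camera_model
from scipy.spatial.transform import Rotation as R
def T(name):
    m=camera_model(name)
    if name!="wrist": return m["mtx"],np.array(m["T"]),m
    s=env.read_state(); W=np.eye(4); W[:3,:3]=R.from_quat(s["eef_rot"]).as_matrix(); W[:3,3]=s["tcp_pos"]
    return m["mtx"],W@np.array(m["T_tool_cam"]),m
def shot(name):
    K,M,m=T(name); p,d=camera(name); return p,d,np.array(K),M
def plane(uv,K,M,z):
    uv=np.atleast_2d(uv).astype(float)
    r=np.c_[(uv[:,0]-K[0,2])/K[0,0],-(uv[:,1]-K[1,2])/K[1,1],-np.ones(len(uv))]@M[:3,:3].T
    o=M[:3,3]; return o+r*((z-o[2])/r[:,2])[:,None]
def cloud(d,K,M):
    v,u=np.mgrid[:d.shape[0],:d.shape[1]]
    c=np.stack([(u-K[0,2])/K[0,0]*d,-(v-K[1,2])/K[1,1]*d,-d],-1)
    return c@M[:3,:3].T+M[:3,3]
E
python3 - <<'E'
from h import *
for n in("top","side"):
    p,d,K,M=shot(n); cv2.imwrite(f"pics/{n}0.png",p[:,:,::-1]); np.savez(f"{n}0.npz",p=p,d=d,K=K,M=M)
    print(n,{k:(np.array(v).round(3).tolist()) for k,v in camera_model(n).items()})
print(camera_model("wrist")); print(env.read_state())
E
```

```text
top {'mtx': [[353.43, 0.0, 252.518], [0.0, 353.43, 188.599], [0.0, 0.0, 1.0]], 'T': [[0.02, 0.999, -0.035, 0.486], [-1.0, 0.02, -0.011, -0.273], [-0.01, 0.035, 0.999, 0.965], [0.0, 0.0, 0.0, 1.0]]}
side {'mtx': [[457.535, 0.0, 248.145], [0.0, 457.535, 194.27], [0.0, 0.0, 1.0]], 'T': [[0.997, 0.031, -0.064, 0.431], [-0.072, 0.481, -0.874, -1.47], [0.004, 0.876, 0.482, 0.766], [0.0, 0.0, 0.0, 1.0]]}
{'mtx': array([[299.36450386,   0.        , 255.70311304],
       [  0.        , 299.36450386, 192.51198166],
       [  0.        ,   0.        ,   1.        ]]), 'T_tool_cam': array([[-2.19310876e-04,  9.51958844e-01,  3.06225917e-01,
         8.41560553e-02],
       [ 9.99998574e-01, -3.04023946e-04,  1.66128606e-03,
         1.45286066e-04],
       [ 1.67457597e-03,  3.06225844e-01, -9.51957419e-01,
        -1.62402924e-01],
       [ 0.00000000e+00,  0.00000000e+00,  0.00000000e+00,
         1.00000000e+00]])}
{'time_s': 0.1, 'joint_pos': array([ 1.14291972,  0.47769628,  0.02234964,  1.55630457, -0.0114958 ,
        1.10927585, -0.08311164]), 'dq': array([-1.41414924e-04, -2.79999422e-03, -1.01231511e-03, -2.17674826e-03,
       -2.67822286e-04, -1.78255779e-05,  8.03692120e-04]), 'effort': array([ 5.07585661e-03, -5.84086382e+01,  1.54039320e+00, -2.73313880e+01,
       -5.42041543e-02,  1.30803222e-02,  4.61864863e-05]), 'tcp_pos': array([ 0.21201405, -0.64029837,  0.22181353]), 'eef_rot': array([ 9.87244412e-01,  1.59210131e-01, -1.81917751e-04, -7.56314537e-04]), 'contact_force': array([ 0.29819533, -0.15244776,  0.12458589]), 'moment': array([-0.0616448 ,  0.05100039, -0.01537498]), 'grasp_force': 0.0, 'finger_gap': 1.001211472311115}
```

View pics/top0.png

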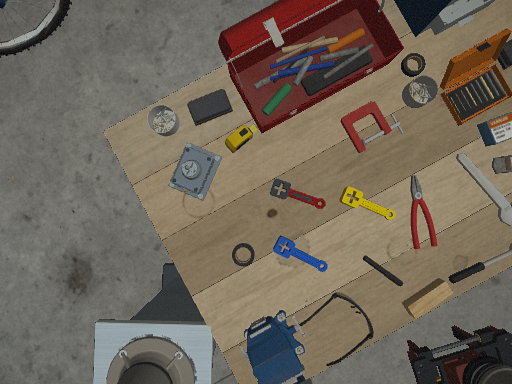

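View pics/side0.png

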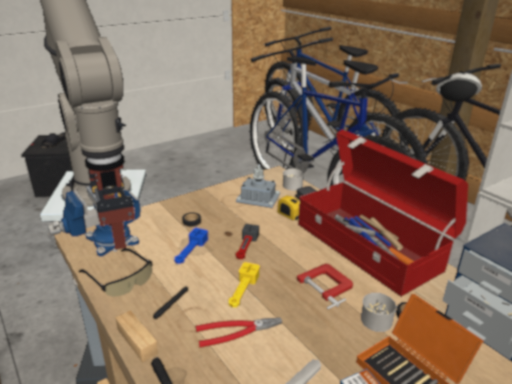

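In the top view, the candidates are the red-arm lever with a dark boss (boss 283,189; eye 322,204), a blue one (285,246), a yellow one (353,197) and a red C-clamp (365,125). Only the first has a red arm on a dark steel boss. The gearbox is at (193,170). I'll confirm with an enlarged crop and measure.

```bash
cat > m.py <<'E'
from h import *
z=np.load("top0.npz"); p,d,K,M=z["p"],z["d"],z["K"],z["M"]
cv2.imwrite("pics/crop0.png",cv2.resize(p[130:225,150:340,::-1],None,fx=4,fy=4,interpolation=cv2.INTER_CUBIC))
C=cloud(d,K,M)
hsv=cv2.cvtColor(p,cv2.COLOR_RGB2HSV)
red=((hsv[...,0]<8)|(hsv[...,0]>172))&(hsv[...,1]>130)&(hsv[...,2]>60)
red[:175]=0; red[215:]=0; red[:,:265]=0; red[:,335:]=0
v,u=np.nonzero(red); P=plane(np.c_[u,v],K,M,0.018)
c=P[:,:2].mean(0); w,V=np.linalg.eigh(np.cov((P[:,:2]-c).T)); a=V[:,1]; a*=np.sign(a@(plane([322,204],K,M,.018)[0,:2]-c))
t=(P[:,:2]-c)@a
print("red n",len(u),"c",c,"axis deg",np.degrees(np.arctan2(a[1],a[0])),"t",t.min(),t.max())
print("bore est from tip",c+a*(t.max()-.128), "boss px", plane([283,189],K,M,.03))
print("heights boss,table",C[185:193,279:287,2].mean(),C[230,200,2])
B=C[135:205,160:230].reshape(-1,3)
for lo,hi in((.04,.062),(.08,.1),(.1,.112),(.112,.135)):
    q=B[(B[:,2]>lo)&(B[:,2]<hi)]; print(lo,hi,len(q),q.mean(0) if len(q) else "", (q.min(0)+q.max(0))/2 if len(q) else "")
E
python3 m.py
```

```text
red n 242 c [ 0.49495936 -0.41005588] axis deg -108.81815293045871 t -0.054375385632867757 0.04860340635814783
bore est from tip [ 0.52056997 -0.33490327] boss px [[ 0.51907088 -0.34316513  0.03      ]]
heights boss,table 0.013931732356262477 -0.0017745543541181075
0.04 0.062 976 [ 0.56519859 -0.10974026  0.05581091] [ 0.57897128 -0.12525779  0.05107387]
0.08 0.1 104 [ 0.56347951 -0.10643913  0.08924222] [ 0.56491894 -0.10408376  0.09148312]
0.1 0.112 51 [ 0.56441379 -0.1051227   0.10895986] [ 0.56400941 -0.10470484  0.10601399]
0.112 0.135 25 [ 0.5633459  -0.10570031  0.12047692] [ 0.56235644 -0.10611839  0.12170729]
```

View pics/crop0.png

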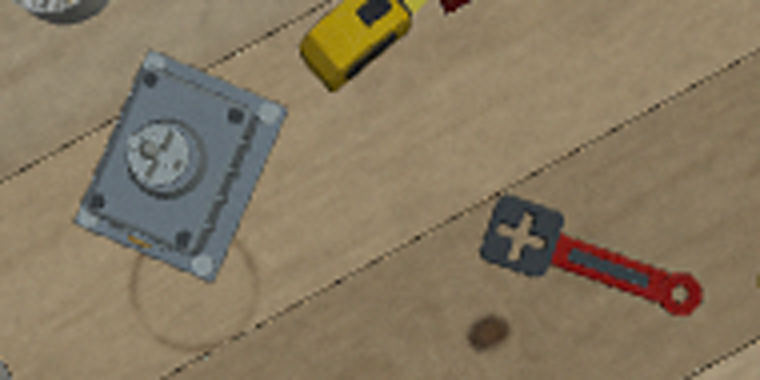

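The crop confirms the red-arm lever with the dark cross-bored boss (crop 521,236, eye 680,294). The gearbox shaft is at crop (163,155). Its spline angle needs a closer look, so I'll go over the gearbox first with the wrist camera.

```bash
cat >> h.py <<'E'
def yaw(s=None):
    s=s or env.read_state(); X=R.from_quat(s["eef_rot"]).as_matrix()[:,0]; return np.degrees(np.arctan2(X[1],X[0]))
def plan(tgt,yawdeg,n,dq=True):
    """rows from measured pose to target, keeping the tool upright"""
    s=env.read_state(); p=np.array(s["tcp_pos"]); Rm=R.from_quat(s["eef_rot"]); a=np.radians(yawdeg)
    Rt=R.from_matrix(np.array([[np.cos(a),np.sin(a),0],[np.sin(a),-np.cos(a),0],[0,0,-1]]))
    rv=(Rm.inv()*Rt).as_rotvec()/n; step=(np.array(tgt)-p)/n
    print("at",p.round(4),"yaw",round(yaw(s),2),"t",s["time_s"],"F",np.round(s["contact_force"],1))
    for i in range(n):
        sh=Rm.inv().apply(step); print([sh.round(4).tolist(),rv.round(4).tolist()]); Rm=Rm*R.from_rotvec(rv)
E
python3 -c "
from h import *
plan([.548,-.152,.18],71,10)"
```

```text
at [ 0.212  -0.6403  0.2218] yaw 18.32 t 0.1 F [ 0.3 -0.2  0.1]
[[0.0472, -0.0358, 0.0042], [-0.0001, -0.0001, -0.0919]]
[[0.0503, -0.0313, 0.0042], [-0.0001, -0.0001, -0.0919]]
[[0.053, -0.0265, 0.0042], [-0.0001, -0.0001, -0.0919]]
[[0.0552, -0.0216, 0.0042], [-0.0001, -0.0001, -0.0919]]
[[0.057, -0.0164, 0.0042], [-0.0001, -0.0001, -0.0919]]
[[0.0582, -0.0111, 0.0042], [-0.0001, -0.0001, -0.0919]]
[[0.059, -0.0057, 0.0042], [-0.0001, -0.0001, -0.0919]]
[[0.0593, -0.0003, 0.0042], [-0.0001, -0.0001, -0.0919]]
[[0.059, 0.0052, 0.0042], [-0.0001, -0.0001, -0.0919]]
[[0.0583, 0.0106, 0.0042], [-0.0001, -0.0001, -0.0919]]
```

>>> {"op": "move_arm", "data": {
  "deltas": [
    [[0.047,-0.036,0.004],[0,0,-0.092],0.0878],
    [[0.05,-0.031,0.004],[0,0,-0.092],0.0878],
    [[0.053,-0.027,0.004],[0,0,-0.092],0.0878],
    [[0.055,-0.022,0.004],[0,0,-0.092],0.0878],
    [[0.057,-0.016,0.004],[0,0,-0.092],0.0878]
  ]
}}

```text
time_s: 0.72
tcp_pos: [0.38, -0.3947, 0.2024]
eef_rot: [0.924, 0.381, -0.0, -0.0]
contact_force: [0.4, 0.4, -0.2]
finger_gap: 1.003
grasp_force: 0.0
```

>>> {"op": "move_arm", "data": {
  "deltas": [
    [[0.058,-0.011,0.004],[0,0,-0.092],0.0878],
    [[0.059,-0.006,0.004],[0,0,-0.092],0.0878],
    [[0.059,0,0.004],[0,0,-0.092],0.0878],
    [[0.059,0.005,0.004],[0,0,-0.092],0.0878],
    [[0.058,0.011,0.004],[0,0,-0.092],0.0878]
  ]
}}

```text
time_s: 1.35
tcp_pos: [0.5478, -0.1517, 0.1824]
eef_rot: [0.813, 0.582, -0.0, -0.0]
contact_force: [0.2, -0.4, 0.8]
finger_gap: 0.998
grasp_force: 0.0
```

>>> {"op": "move_arm", "data": {
  "deltas": [
    [[0,0,0],[0,0,0],0.0878],
    [[0,0,0],[0,0,0],0.0878],
    [[0,0,0],[0,0,0],0.0878],
    [[0,0,0],[0,0,0],0.0878],
    [[0,0,0],[0,0,0],0.0878]
  ]
}}

```text
time_s: 1.98
tcp_pos: [0.5469, -0.154, 0.1828]
eef_rot: [0.814, 0.58, -0.0, 0.0]
contact_force: [-0.3, 0.3, -0.1]
finger_gap: 0.997
grasp_force: 0.0
```

```bash
python3 - <<'E'
from h import *
p,d,K,M=shot("wrist"); np.savez("w1.npz",p=p,d=d,K=K,M=M); s=env.read_state(); print(s["tcp_pos"],yaw(s))
iM=np.linalg.inv(M); q=iM@np.array([.564,-.105,.11,1]); u=K[0,0]*q[0]/-q[2]+K[0,2]; v=K[1,1]*-q[1]/-q[2]+K[1,2]; print(u,v)
u,v=int(u),int(v)
c=p[max(0,v-60):v+60,max(0,u-60):u+60,::-1]
cv2.imwrite("pics/w1.png",np.hstack([cv2.resize(p[:,:,::-1],(400,300)),cv2.resize(c,(400,300*400//400),interpolation=cv2.INTER_CUBIC)]))
print(max(0,v-60),max(0,u-60))
E
```

```text
[ 0.54694021 -0.15376615  0.1827624 ] 70.97747942028646
256.63598760858366 140.06505400874997
80 196
```

View pics/w1.png

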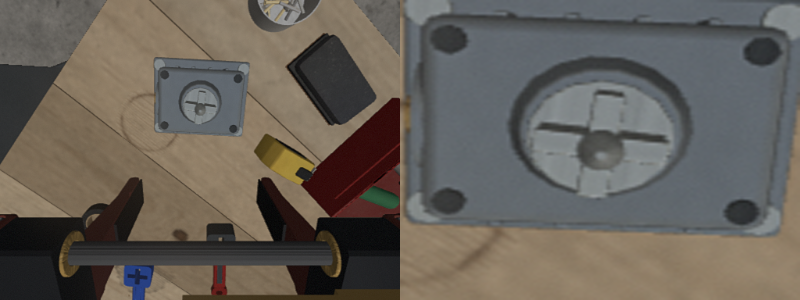

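The picture shows the shaft at full-frame (256,140) px. The cross is about 5° clockwise in the image from the image axes. I'll measure it from the depth.

```bash
python3 - <<'E'
from h import *
z=np.load("w1.npz"); p,d,K,M=z["p"],z["d"],z["K"],z["M"]
C=cloud(d,K,M); c=np.array([.564,-.105])
near=np.hypot(*(C[...,:2]-c).transpose(2,0,1))<.03
for lo,hi in((.068,.073),(.084,.092),(.104,.114),(.118,.13)):
    q=C[near&(C[...,2]>lo)&(C[...,2]<hi)]; print(lo,len(q),q.mean(0),(q.min(0)+q.max(0))/2,q[:,2].std())
m=near&(C[...,2]>.1)&(C[...,2]<.115); 
# centre: pilot tip / min-area rectangle of cross in plan
q=C[m][:,:2]
c1=q.mean(0)
for _ in range(5):
    e=q-c1; a=np.angle(np.exp(4j*np.arctan2(e[:,1],e[:,0]))[np.hypot(*e.T)>.009].sum())/4
    ax=np.array([[np.cos(a),np.sin(a)],[-np.sin(a),np.cos(a)]]); f=e@ax.T
    off=(f.min(0)+f.max(0))/2; c1=c1+off@ax
print("centre",c1,"angle",np.degrees(a),"ext",np.ptp(f,0))
a0=np.degrees(a)
r=np.hypot(*f.T); 
for k in (0,1):   # line fit along each arm pair
    g=f[(np.abs(f[:,k])>.007)&(np.abs(f[:,1-k])<.006)]
    s=np.polyfit(g[:,k],g[:,1-k],1); print("arm",k,len(g),"slope deg",np.degrees(np.arctan(s[0])),"off",s[1])
E
```

```text
0.068 445 [ 0.56655819 -0.09489088  0.06994889] [ 0.56372236 -0.10339618  0.07001576] 0.000835566696365783
0.084 805 [ 0.5642407  -0.10127623  0.08839212] [ 0.5635994  -0.10333511  0.08863405] 0.0007432493001965428
0.104 516 [ 0.56401493 -0.10263033  0.11017246] [ 0.56369663 -0.10324697  0.10925784] 0.0011284873939883255
0.118 171 [ 0.56389268 -0.10295257  0.12403463] [ 0.56367612 -0.10328837  0.12354979] 0.0022619693191642987
centre [ 0.56367382 -0.10345774] angle -27.157794398060027 ext [0.03192561 0.0320769 ]
arm 0 240 slope deg 0.041031482805916245 off 0.00046158520103210744
arm 1 213 slope deg -0.04208538023188656 off -9.372042660256571e-05
```

```bash
python3 -c "
from h import *
plan([.504,-.384,.10],71,5)"
```

```text
at [ 0.5469 -0.1538  0.1828] yaw 70.98 t 2.025 F [-0.   0.7  0.3]
[[-0.0463, 0.0069, 0.0166], [0.0, 0.0, -0.0001]]
[[-0.0463, 0.0069, 0.0166], [0.0, 0.0, -0.0001]]
[[-0.0463, 0.0069, 0.0166], [0.0, 0.0, -0.0001]]
[[-0.0463, 0.0069, 0.0166], [0.0, 0.0, -0.0001]]
[[-0.0463, 0.0069, 0.0166], [0.0, 0.0, -0.0001]]
```

>>> {"op": "move_arm", "data": {
  "deltas": [
    [[-0.046,0.007,0.017],[0,0,0],0.0878],
    [[-0.046,0.007,0.017],[0,0,0],0.0878],
    [[-0.046,0.007,0.017],[0,0,0],0.0878],
    [[-0.046,0.007,0.017],[0,0,0],0.0878],
    [[-0.046,0.007,0.017],[0,0,0],0.0878]
  ]
}}

```text
time_s: 2.65
tcp_pos: [0.5051, -0.3837, 0.0972]
eef_rot: [0.814, 0.581, 0.0, 0.0]
contact_force: [0.6, -0.8, -0.2]
finger_gap: 1.002
grasp_force: 0.0
```

>>> {"op": "move_arm", "data": {
  "deltas": [
    [[0,0,0],[0,0,0],0.0878],
    [[0,0,0],[0,0,0],0.0878],
    [[0,0,0],[0,0,0],0.0878],
    [[0,0,0],[0,0,0],0.0878],
    [[0,0,0],[0,0,0],0.0878]
  ]
}}

```text
time_s: 3.28
tcp_pos: [0.506, -0.3815, 0.098]
eef_rot: [0.814, 0.581, 0.0, 0.0]
contact_force: [0.6, -0.1, -0.2]
finger_gap: 1.001
grasp_force: 0.0
```

```bash
cat > lev.py <<'E'
from h import *
def lever(C,c,zt,r=.045,lo=-.006,hi=.006):
    """boss top in plan -> centre, angle, extent"""
    near=(np.hypot(C[...,0]-c[0],C[...,1]-c[1])<r)&(C[...,2]>zt+lo)&(C[...,2]<zt+hi)
    q=C[near][:,:2].astype(np.float32)
    m=np.zeros((400,400),np.uint8); ij=((q-np.float32(c))/.00025+200).astype(int)
    ij=ij[(ij>=0).all(1)&(ij<400).all(1)]; m[ij[:,1],ij[:,0]]=255
    m=cv2.morphologyEx(m,cv2.MORPH_CLOSE,np.ones((7,7)))
    cs,h=cv2.findContours(m,cv2.RETR_CCOMP,cv2.CHAIN_APPROX_NONE)
    i=max(range(len(cs)),key=lambda k:cv2.contourArea(cs[k])if h[0][k][3]<0 else 0)
    (x,y),wh,a=cv2.minAreaRect(cs[i]); print("boss",np.array(c)+(np.array([x,y])-200)*.00025,"size",np.array(wh)*.00025,"ang",a)
    for k in range(len(cs)):
        if h[0][k][3]==i and cv2.contourArea(cs[k])*.25**2>60:
            g=cs[k][:,0].astype(float); (x,y),wh,a=cv2.minAreaRect(cs[k]); mu=cv2.moments(cs[k]); e=np.array([mu["m10"]/mu["m00"],mu["m01"]/mu["m00"]])
            b=np.zeros((400,400),np.uint8); cv2.drawContours(b,cs,k,255,-1); v,u=np.nonzero(b); f=np.c_[u,v]-e; w=np.hypot(*f.T)>36
            an=np.degrees(np.angle(np.exp(4j*np.arctan2(f[w,1],f[w,0])).sum())/4)
            print("bore",np.array(c)+(e-200)*.00025,"size",np.array(wh)*.00025,"cross ang",an)
E
python3 - <<'E'
from lev import *
p,d,K,M=shot("wrist"); np.savez("w2.npz",p=p,d=d,K=K,M=M); s=env.read_state(); print(s["tcp_pos"],yaw(s),s["time_s"])
cv2.imwrite("pics/w2.png",p[:,:,::-1])
C=cloud(d,K,M); lever(C,(.5206,-.337),.03)
hsv=cv2.cvtColor(p,cv2.COLOR_RGB2HSV)
red=((hsv[...,0]<8)|(hsv[...,0]>172))&(hsv[...,1]>130)&(np.hypot(C[...,0]-.51,C[...,1]+.38)<.12)&(C[...,2]>.008)&(C[...,2]<.03)
q=C[red][:,:2]; c=q.mean(0); w,V=np.linalg.eigh(np.cov((q-c).T)); a=V[:,1]*-np.sign(V[1,1]); t=(q-c)@a
print("red",len(q),c,np.degrees(np.arctan2(a[1],a[0])),t.min(),t.max(),"bore?",c+a*(t.max()-.128))
E
```

```text
[ 0.50579361 -0.38170587  0.09794217] 71.07634094802336 3.325
boss [ 0.5197359 -0.3351982] size [0.04575357 0.04608974] ang 70.9940185546875
bore [ 0.51962418 -0.33534269] size [0.02951514 0.02982758] cross ang -18.93472542226682
red 1931 [ 0.49501588 -0.40876276] -108.67295061973184 -0.05169285704470056 0.04926652346548104 bore? [ 0.52022364 -0.33417369]
```

View pics/w2.png

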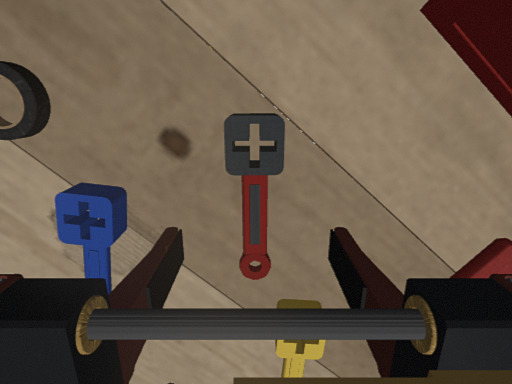

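The wrist picture shows the lever boss at (254,145) and the eye at (255,264). Blue and yellow stand clear of the finger path. The measured boss is 46×46 mm, matching the given size. Moving to grasp.

>>> {"op": "move_arm", "data": {
  "deltas": [
    [[0.024,-0.001,0.01],[0,0,0],0.0878],
    [[0.0245,-0.001,0.02],[0,0,0],0.0878],
    [[0,0,0.02],[0,0,0],0.0878],
    [[0,0,0.015],[0,0,0],0.0878],
    [[0,0,0],[0,0,0],0.0878]
  ]
}}

```text
time_s: 3.95
tcp_pos: [0.5178, -0.3366, 0.0311]
eef_rot: [0.814, 0.58, -0.001, -0.001]
contact_force: [-0.6, -0.1, 0.5]
finger_gap: 0.998
grasp_force: 0.0
```

```bash
python3 -c "
from h import *
plan([.5197,-.3353,.005],71,1)"
```

```text
at [ 0.5178 -0.3366  0.0311] yaw 70.94 t 3.95 F [-0.6 -0.1  0.5]
[[0.0019, 0.0014, 0.0261], [-0.0027, 0.0003, -0.0011]]
```

>>> {"op": "move_arm", "data": {
  "deltas": [
    [[0.001,0.0005,0.013],[0,0,0],0.0878],
    [[0.0005,0,0.012],[0,0,0],0.0878],
    [[0,0,0],[0,0,0],0.0878],
    [[0,0,0],[0,0,0],0.02],
    [[0,0,0],[0,0,0],0.02]
  ]
}}

```text
time_s: 4.58
tcp_pos: [0.5207, -0.3345, 0.0081]
eef_rot: [0.814, 0.581, 0.0, 0.0]
contact_force: [-0.6, 0.2, 0.7]
finger_gap: 0.81
grasp_force: 0.0
```

>>> {"op": "move_arm", "data": {
  "deltas": [
    [[0,0,0],[0,0,0],0.02],
    [[0,0,0],[0,0,0],0.02],
    [[0,0,0],[0,0,0],0.02],
    [[0,0,0],[0,0,0],0.02],
    [[0,0,0],[0,0,0],0.02]
  ]
}}

```text
time_s: 5.2
tcp_pos: [0.5205, -0.3344, 0.0078]
eef_rot: [0.814, 0.581, 0.0, 0.0]
contact_force: [-0.8, -0.0, 1.5]
finger_gap: 0.525
grasp_force: 30.0
```

Gripped: opening 46.2 mm at 30 N. Lifting and carrying to above the shaft.

>>> {"op": "move_arm", "data": {
  "deltas": [
    [[0,0,-0.02],[0,0,0],0.02],
    [[0,0,-0.045],[0,0,0],0.02],
    [[0,0,-0.05],[0,0,0],0.02],
    [[0,0,-0.045],[0,0,0],0.02],
    [[0,0,0],[0,0,0],0.02]
  ]
}}

```text
time_s: 5.82
tcp_pos: [0.5227, -0.3354, 0.1728]
eef_rot: [0.814, 0.581, 0.002, 0.004]
contact_force: [0.0, 0.1, -3.0]
finger_gap: 0.521
grasp_force: 30.0
```

```bash
python3 - <<'E'
from lev import *
p,d,K,M=shot("wrist"); s=env.read_state(); t=s["tcp_pos"]; print(t,s["finger_gap"],s["contact_force"],s["moment"])
C=cloud(d,K,M); lever(C,t[:2],t[2]+.0225,r=.036,lo=-.005,hi=.008)
plan([.5637,-.1034,.168],62.84,6)
E
```

```text
[ 0.52108605 -0.33472164  0.17009105] 0.5245755297762605 [-0.09314339 -0.22445481 -2.41760644] [0.02110558 0.00538027 0.02519806]
boss [ 0.52161654 -0.33629736] size [0.04726621 0.06364205] ang 71.250244140625
bore [ 0.52162838 -0.33599436] size [0.02918151 0.02896202] cross ang -18.55113783619312
at [ 0.5211 -0.3347  0.1701] yaw 71.03 t 5.875 F [-0.1 -0.2 -2.4]
[[0.0388, -0.0058, 0.0003], [0.0006, 0.0001, 0.0238]]
[[0.0386, -0.0067, 0.0003], [0.0006, 0.0001, 0.0238]]
[[0.0384, -0.0077, 0.0003], [0.0006, 0.0001, 0.0238]]
[[0.0383, -0.0086, 0.0003], [0.0006, 0.0001, 0.0238]]
[[0.038, -0.0095, 0.0003], [0.0006, 0.0001, 0.0238]]
[[0.0378, -0.0104, 0.0003], [0.0006, 0.0001, 0.0238]]
```

>>> {"op": "move_arm", "data": {
  "deltas": [
    [[0.0465,-0.007,0],[0,0,0.0285],0.02],
    [[0.0465,-0.008,0],[0,0,0.0285],0.02],
    [[0.046,-0.0095,0],[0,0,0.0285],0.02],
    [[0.046,-0.0105,0],[0,0,0.0285],0.02],
    [[0.0455,-0.012,0],[0,0,0.0285],0.02]
  ]
}}

```text
time_s: 6.5
tcp_pos: [0.5628, -0.1015, 0.1662]
eef_rot: [0.853, 0.521, -0.001, -0.001]
contact_force: [1.0, -0.1, -2.4]
finger_gap: 0.521
grasp_force: 30.0
```

>>> {"op": "move_arm", "data": {
  "deltas": [
    [[0,0,0],[0,0,0],0.02],
    [[0,0,0],[0,0,0],0.02],
    [[0,0,0],[0,0,0],0.02],
    [[0,0,0],[0,0,0],0.02],
    [[0,0,0],[0,0,0],0.02]
  ]
}}

```text
time_s: 7.12
tcp_pos: [0.5639, -0.1037, 0.1676]
eef_rot: [0.854, 0.521, -0.0, -0.0]
contact_force: [-0.7, 0.6, -1.7]
finger_gap: 0.521
grasp_force: 30.0
```

```bash
python3 - <<'E'
from lev import *
p,d,K,M=shot("wrist"); s=env.read_state(); t=s["tcp_pos"]; print(t,s["finger_gap"],s["contact_force"],s["eef_rot"])
C=cloud(d,K,M); lever(C,t[:2],t[2]+.0225,r=.032,lo=-.005,hi=.008)
m=(np.hypot(C[...,0]-t[0],C[...,1]-t[1])<.02)&(C[...,2]>t[2]+.012)&(C[...,2]<t[2]+.03); print("top z rel",np.median(C[m][:,2])-t[2])
plan([.5637,-.1034,.168],62.84,1)
E
```

```text
[ 0.56398    -0.10351656  0.16764775] 0.520718380879451 [ 0.4217752  -1.3360387  -2.34389601] [ 8.53443022e-01  5.21186155e-01 -1.76277845e-05  1.42996033e-05]
boss [ 0.56370247 -0.10486693] size [0.04775589 0.05997958] ang 64.88516235351562
bore [ 0.56286086 -0.1043623 ] size [0.02893443 0.02940045] cross ang -27.33702704491731
top z rel 0.022210728560857762
at [ 0.564  -0.1035  0.1676] yaw 62.82 t 7.175 F [ 0.4 -1.3 -2.3]
[[-0.0, -0.0003, -0.0004], [0.0, 0.0, -0.0003]]
```

>>> {"op": "move_arm", "data": {
  "deltas": [
    [[0.001,0,0.01],[0,0,0],0.02],
    [[0,0,0.011],[0,0,0],0.02],
    [[0,0,0.011],[0,0,0],0.02],
    [[0,0,0.003],[0,0,0],0.02],
    [[0,0,0],[0,0,0],0.02]
  ]
}}

```text
time_s: 7.8
tcp_pos: [0.5644, -0.1021, 0.1323]
eef_rot: [0.853, 0.522, -0.0, -0.0]
contact_force: [0.0, -0.2, -2.1]
finger_gap: 0.524
grasp_force: 30.0
```

>>> {"op": "move_arm", "data": {
  "deltas": [
    [[0,0,0.003],[0,0,0],0.02],
    [[0,0,0.002],[0,0,0],0.02],
    [[0,0,0],[0,0,0],0.02],
    [[0,0,0],[0,0,0],0.02],
    [[0,0,0],[0,0,0],0.02]
  ]
}}

```text
time_s: 8.43
tcp_pos: [0.5646, -0.1021, 0.1278]
eef_rot: [0.853, 0.522, 0.0, 0.0]
contact_force: [0.2, -0.2, -1.6]
finger_gap: 0.526
grasp_force: 30.0
```

```bash
python3 - <<'E'
from lev import *
p,d,K,M=shot("wrist"); s=env.read_state(); t=s["tcp_pos"]; print(t,yaw(s),s["contact_force"],s["moment"])
C=cloud(d,K,M); lever(C,t[:2],t[2]+.0225,r=.032,lo=-.005,hi=.005)
iM=np.linalg.inv(M); q=iM@np.array([t[0],t[1],t[2]+.022,1]); u=int(K[0,0]*q[0]/-q[2]+K[0,2]); v=int(K[1,1]*q[1]/q[2]+K[1,2]); print(u,v)
cv2.imwrite("pics/w3.png",cv2.resize(p[v-40:v+40,u-50:u+50,::-1],None,fx=6,fy=6,interpolation=cv2.INTER_CUBIC))
E
```

```text
[ 0.5646036  -0.10214377  0.12774225] 62.86925017628692 [-0.58583773  0.16880118 -2.39066152] [-0.04390323  0.01200227  0.00228425]
boss [ 0.56400361 -0.10346876] size [0.04740464 0.06026203] ang 63.43495178222656
bore [ 0.56356388 -0.10280972] size [0.02869724 0.02869025] cross ang -27.378723687920186
256 262
```

View pics/w3.png

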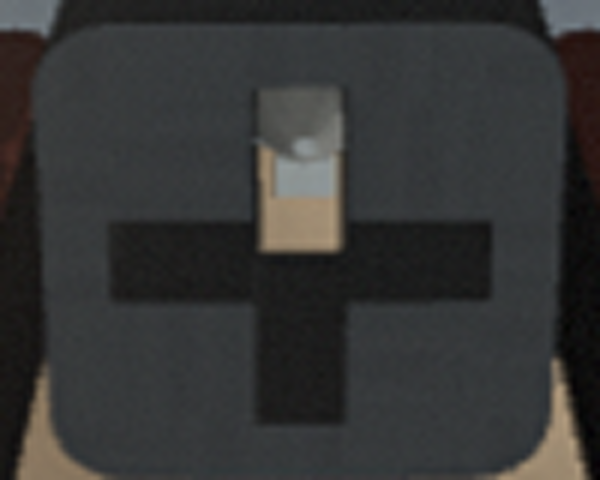

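The crop shows the pilot tip at (303,148) in the bore's slot, exactly where the axis should appear from this oblique camera. The grey spline is centred between the slot walls (275–333 within 258–344). Continuing gently.

>>> {"op": "move_arm", "data": {
  "deltas": [
    [[0,0,0.003],[0,0,0],0.02],
    [[0,0,0.003],[0,0,0],0.02],
    [[0,0,0.003],[0,0,0],0.02],
    [[0,0,0],[0,0,0],0.02],
    [[0,0,0],[0,0,0],0.02]
  ]
}}

```text
time_s: 9.1
tcp_pos: [0.5644, -0.1022, 0.1186]
eef_rot: [0.853, 0.521, -0.0, -0.0]
contact_force: [0.3, 0.8, -2.1]
finger_gap: 0.524
grasp_force: 30.0
```

>>> {"op": "move_arm", "data": {
  "deltas": [
    [[0,0,0.002],[0,0,0],0.02],
    [[0,0,0.002],[0,0,0],0.02],
    [[0,0,0.001],[0,0,0],0.02],
    [[0,0,0],[0,0,0],0.02],
    [[0,0,0],[0,0,0],0.02]
  ]
}}

```text
time_s: 9.72
tcp_pos: [0.5645, -0.1022, 0.1136]
eef_rot: [0.853, 0.522, -0.0, 0.0]
contact_force: [0.4, -0.7, -2.0]
finger_gap: 0.528
grasp_force: 30.0
```

No push at 4 mm past the spline tops, so the splines have entered.

>>> {"op": "move_arm", "data": {
  "deltas": [
    [[0,0,0.003],[0,0,0],0.02],
    [[0,0,0.003],[0,0,0],0.02],
    [[0,0,0.003],[0,0,0],0.02],
    [[0,0,0.003],[0,0,0],0.02],
    [[0,0,0],[0,0,0],0.02]
  ]
}}

```text
time_s: 10.35
tcp_pos: [0.5645, -0.1022, 0.1013]
eef_rot: [0.853, 0.521, -0.0, -0.0]
contact_force: [-0.1, -0.5, -2.6]
finger_gap: 0.523
grasp_force: 30.0
```

>>> {"op": "move_arm", "data": {
  "deltas": [
    [[0,0,0.002],[0,0,0],0.02],
    [[0,0,0.001],[0,0,0],0.02],
    [[0,0,0.001],[0,0,0],0.02],
    [[0,0,0],[0,0,0],0.02],
    [[0,0,0],[0,0,0],0.02]
  ]
}}

```text
time_s: 10.98
tcp_pos: [0.5645, -0.1021, 0.0976]
eef_rot: [0.853, 0.522, -0.0, 0.0]
contact_force: [1.1, -1.6, -1.3]
finger_gap: 0.523
grasp_force: 30.0
```

>>> {"op": "move_arm", "data": {
  "deltas": [
    [[0,0,0.001],[0,0,0],0.02],
    [[0,0,0.001],[0,0,0],0.02],
    [[0,0,0],[0,0,0],0.02],
    [[0,0,0],[0,0,0],0.02],
    [[0,0,0],[0,0,0],0.02]
  ]
}}

```text
time_s: 11.6
tcp_pos: [0.5646, -0.1021, 0.0958]
eef_rot: [0.853, 0.522, 0.0, 0.0]
contact_force: [0.1, -1.1, 1.0]
finger_gap: 0.521
grasp_force: 30.0
```

>>> {"op": "move_arm", "data": {
  "deltas": [
    [[0,0,0.0005],[0,0,0],0.02],
    [[0,0,0.0005],[0,0,0],0.02],
    [[0,0,0],[0,0,0],0.02],
    [[0,0,0],[0,0,0],0.02],
    [[0,0,0],[0,0,0],0.02]
  ]
}}

```text
time_s: 12.22
tcp_pos: [0.5645, -0.1021, 0.0947]
eef_rot: [0.853, 0.522, 0.0, 0.0]
contact_force: [-0.9, -1.2, 3.9]
finger_gap: 0.526
grasp_force: 30.0
```

It has seated on the collar at the expected height, with about 6 N of spring load. Easing up 1 mm, then releasing.

>>> {"op": "move_arm", "data": {
  "deltas": [
    [[0,0,-0.001],[0,0,0],0.02],
    [[0,0,0],[0,0,0],0.02],
    [[0,0,0],[0,0,0],0.0878],
    [[0,0,0],[0,0,0],0.0878],
    [[0,0,0],[0,0,0],0.0878]
  ]
}}

```text
time_s: 12.85
tcp_pos: [0.5645, -0.1019, 0.0955]
eef_rot: [0.853, 0.522, 0.0, -0.0]
contact_force: [-0.8, -0.5, -0.3]
finger_gap: 0.827
grasp_force: 0.0
```

>>> {"op": "move_arm", "data": {
  "deltas": [
    [[0,0,0],[0,0,0],0.0878],
    [[0,0,0],[0,0,0],0.0878],
    [[0,0,0],[0,0,0],0.0878],
    [[0,0,0],[0,0,0],0.0878],
    [[0,0,0],[0,0,0],0.0878]
  ]
}}

```text
time_s: 13.48
tcp_pos: [0.5645, -0.1021, 0.0956]
eef_rot: [0.853, 0.522, -0.0, -0.0]
contact_force: [-0.3, -0.2, 0.6]
finger_gap: 1.002
grasp_force: 0.0
```

>>> {"op": "move_arm", "data": {
  "deltas": [
    [[0,0,-0.01],[0,0,0],0.0878],
    [[0,0,-0.03],[0,0,0],0.0878],
    [[0,0,-0.04],[0,0,0],0.0878],
    [[-0.03,0,-0.02],[0,0,0],0.0878],
    [[-0.02,0,0],[0,0,0],0.0878]
  ]
}}

```text
time_s: 14.1
tcp_pos: [0.5426, -0.1478, 0.1985]
eef_rot: [0.853, 0.521, 0.001, 0.002]
contact_force: [-0.7, -0.1, 0.3]
finger_gap: 1.001
grasp_force: 0.0
```

```bash
python3 - <<'E'
from lev import *
p,d,K,M=shot("wrist"); s=env.read_state(); t=s["tcp_pos"]; print(t,s["finger_gap"],s["contact_force"],s["time_s"])
C=cloud(d,K,M); lever(C,(.5637,-.1034),.118,r=.032)
r=np.hypot(C[...,0]-.5637,C[...,1]+.1034); m=(r>.018)&(r<.022)&(C[...,2]>.1)&(C[...,2]<.14); print("boss top z",np.median(C[m][:,2]),"tip",C[(r<.003)][:,2].max())
cv2.imwrite("pics/w4.png",p[:,:,::-1])
E
```

```text
[ 0.54068703 -0.15074881  0.19738048] 1.0031843078889482 [-0.33058945 -2.4258983  -1.16877531] 14.15
boss [ 0.56317555 -0.10293371] size [0.04554332 0.04600747] ang 62.667640686035156
bore [ 0.56086798 -0.09568379] size [0.02977779 0.01478176] cross ang 16.988389637496265
bore [ 0.57324082 -0.10772164] size [0.0097269 0.013081 ] cross ang 0.0
bore [ 0.55825141 -0.11282609] size [0.0133046 0.0097269] cross ang 0.0
boss top z 0.11842818483541968 tip 0.12945839060320963
```

View pics/w4.png

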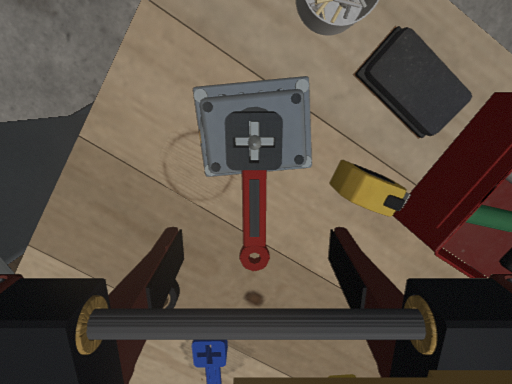

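The boss at (254,141) is on the shaft with the splines filling the cross. Its top is at 118.4 mm (118 expected), it sits level, and the gripper is clear. Handing in.

```bash
python3 -c "
from plant import env
print(env.hand_in())"
```

```text
the job is handed in; nothing more can be done
None
```

The red lever is fitted fully home on the splined shaft and released, the bystanders were not touched, and the job was handed in at about 14 s of robot time.

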